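# Hang the griddle scraper on the snap hook

## Task

Hang the griddle scraper on the snap hook of the utensil stand: press the eye at the end of its handle against the hook's sprung gate until it passes inside and the gate snaps shut behind it, then let it down and leave it hanging quietly and free by its eye. Feel your way in gently (at no time more than about 15 N on the stand), touch the stand and its gate with the scraper only, never with the fingers or arm, and leave the other things on the counter where they are.

Things in the scene. Friction and masses are not known exactly. Their poses are not given: they have to be found in the camera images.
- scraper_grip (a point): Centre of the griddle scraper's dark wooden handle (100 long, 22 wide, 18 thick, mm; about 140 g, balance point 16 mm towards the blade). +x runs along the handle to a steel eye, y across its width, z up as it lies; a flat steel blade (60 long, 75 wide, 3 thick) is at the -x end. It starts lying on the rest, eye pointing away from the robot.
- rest: Low black rest, fixed: floor 8 mm high and two ribs across it along y, 88 mm apart and 8 mm thick, tops 30 mm above the counter. The scraper lies across the ribs, its handle free for fingers between them. Origin under its centre.
- eye_tip (a point): Outermost point of the scraper's eye, on the bar's centre line, 89.5 mm from scraper_grip along +x. The eye is a ring of 5 mm round bar lying in the handle's x-y plane, 24 mm inside diameter and 34 mm outside, its centre 14.5 mm back from this point. Axes as scraper_grip.
- stand: Utensil stand fixed on the counter: base plate 170 x 120 x 8 mm, a thin steel post 75 mm behind the hook's gate, and near its top a sleeve carrying the snap hook. Origin on the counter, below hook_nose; +x is the way the eye is pushed in (from gate to post), z up.
- hook_nose (a point): Nominal top end of the snap hook's nose, 240 mm above the counter, axes as stand. The hook is a closed loop of 7 mm round bar in the x-z plane: upright nose below this point (x = 0), spine's bar centre at x = 16 mm, 9 mm clear between them, rounded inside bottom 13 mm below this point, loop's top 46 mm above. The eye goes in level over the nose, then drops behind it.
- sleeve (a point): Front end of the sleeve that holds the hook's shank, fixed to the stand. CAUTION: the shank sits stiffly in it, and the whole hook (nose, gate, spine together) may stand up to 20 mm further out (-x) or in (+x) than hook_nose says; height and sideways place are right. It stays put below 40 N. Feel for the hook's back: the gate yields at 3 to 7 N, the spine does not.
- gate (a joint): Snap hook's gate: straight 5 mm round bar, hinged 34 mm above the nose, hanging down to 2 mm above it. 0 = shut; grows as it swings inward (+x), at most 1.0 rad; a spring shuts it. An eye held level 8 mm above the nose pushes it in.
- shaker: Aluminium salt shaker, 48 mm across, 84 mm high; a bystander. Origin at the centre of its underside.
- sauce: White sauce bottle, 56 mm across, 170 mm high; a bystander. Origin at the centre of its underside.
- dip_pot: Small steel dip pot, 72 mm across, 45 mm high; a bystander. Origin at the centre of its underside.
There are look-alikes about, which are no part of the job. What is meant by the part that bears scraper_grip is not blue, and is the smaller of those in its own colour.

How it is judged:
By the outcome, as a careful person would: the job done as asked, in the order asked, and still so for the second after the job is handed in, with the robot touching nothing.
It also fails if it takes over 72 s, if anything falls off the work surface, if the arm or the gripper's body presses on something with over 40 N, if the wrist force passes 120 N, or if a joint passes its speed limit or range.

## Robot

A 7-joint arm with a two-finger parallel gripper is mounted at the origin on the work surface. World frame = base frame: x ahead of the robot, y to its left, z up, the work surface at z = 0. Lengths are in m, angles in degrees, forces in N, time in s.
With the tool pointing down it reaches from about 0.425 to 0.875 m from the base axis. Payload 4.7 kg.
Tool frame: the origin (TCP) lies at the very end of the fingers, on their centre line; the grasp point (between the pads) lies 19 mm behind it; z points along the fingers, y is the line along which they close (so a half turn about z gives the same grasp; the last joint's range is limited). The gripper opens to 87 mm and grips with 3 to 60 N. Pads are 19 mm wide; open, the fingers measure 117 mm over their backs; the gripper's body (75 mm by 190 mm) begins 51 mm behind the grasp point.
Start: joints at [-70.01, 18.392, -4.016, 83.108, 1.295, 78.541, -3.26], TCP at [0.214, 0.614, 0.223] pointing down, gripper open.
Joint ranges: [-163.93, 163.93], [-17.29, 119.83], [-79.2, 71.16], [3.27, 140.29], [-89.18, 269.18], [5.43, 117.66], [-154.24, 154.24]. Speed limits (degrees/s): [147.25, 147.25, 180, 180, 180, 180, 180].

## Interface

Orientations are given as [roll, pitch, yaw] about the fixed x, y, z axes, in that order (R = Rz(yaw) Ry(pitch) Rx(roll)).
In Python, from cell import get_obs, eyes, env gives the robot as it stands.
- The arm moves only by the tool servo_tool, never from a script. Its argument "series" is a list that holds one entry, the list of rows, each a list of 7 numbers: the shift along the tool's x, y, z in units of 300 mm (1.0 is 300 mm), then the turn, a rotation vector about the tool's x, y, z in units of pi rad (1.0 is pi rad), then the opening, from 0 (shut) to 1 (fully open). In form: [[[tx, ty, tz, wx, wy, wz, gripper], ...]]. A call has 1 to 12 rows; each row is the pose to reach, as a shift and turn from the pose commanded when the call began, along the tool's axes at that moment, turning the shorter way round; what a row does not reach only later rows make up. A row lasts 1/12 s, in which the tool goes at most 41.7 mm and 7.16 degrees, less where a joint would pass 70% of its speed; a pose out of reach is approached as far as the arm can. A call with a number of a shift or a turn outside -1 to 1 is refused whole. A call with a gripper value outside its range is refused whole. The fingers move at their own pace and stop on an object; "grip_force" is the grip in N (left out, the last holds). Time passes only in rows, so rows that repeat a pose let the fingers close. It gives the time, the measured TCP pose, the force, the opening and the grip force at its end, in the units of the state.
- get_obs(): the state, without advancing time (a new reading comes with each control period).
- eyes.read_camera(name): name is "scene" or "top" or "wrist"; returns a dict with "frame" (400x640x3 uint8, red, green, blue), "depth" (400x640 float32, m along the optical axis (not along the pixel's ray), 0 where there is no reading), "fx", "fy", "cx", "cy" (pixels), "origin" and "rotation" of the camera in the world; the wrist camera has in their place "mount" (4x4, takes a point from camera to tool coordinates, whose origin is the TCP and whose axes are the flange's). Camera axes: x right, y down, z forward; pixel columns grow to the right and rows downward; lengths in m; the calibration is good to about 2 mm. A picture is of the moment at which its call begins: read the wrist's pose just before it.
- env.sign_off(): hands the job in; it is judged then, once.
The state is a dict: "time_s": time; "qpos": joint angles; "joint_velocities": joint speeds; "effort": joint torques, N m; "tool_pos": TCP position; "tool_rot": TCP orientation; "force": force on the tool from outside, world axes, zero at the start; "wrist_torque": the same for the moment, N m; "grip_width": finger opening in m; "grasp_force": force on a finger pad.
Only numpy, scipy, OpenCV 4.12 (cv2) and the standard library are available. Lean on these libraries where they do the work, as an engineer would, in place of code of your own. Each camera call takes 0.05 s, during which the arm holds its last target. There are 200 camera calls.

## Working session

There is one attempt and no reset: what is moved stays moved. The work goes in short steps, Python scripts to look and compute and a tool call to move; the robot and the scene stay as the last step left them, time stands still between calls to the robot, and variables do not carry over. Pictures are saved under pics/ and viewed, at most 10 in all, crops included, and the job is handed in when it is done.

Besides the shell and the picture viewer there is one more tool, called after "Emit:" by a JSON object that holds its "api" and its "payload". servo_tool: Moves the arm, as the interface text tells. Shifts and turns lie within -1 to 1; 1 stands for 300 mm of shift or pi rad of turn. Its arguments: {"type":"object","properties":{"series":{"type":"array"},"grip_force":{"type":"number"}},"required":["series"]}

```bash
mkdir -p pics; cat > h.py <<'E'
import numpy as np, cv2
from cell import get_obs, eyes, env
def cam(n):
    o=get_obs(); c=eyes.read_camera(n)
    if 'mount' in c:
        from scipy.spatial.transform import Rotation as R
        M=np.array(c['mount']); Rt=R.from_euler('xyz',o['tool_rot'],degrees=True).as_matrix()
        c['rotation']=Rt@M[:3,:3]; c['origin']=Rt@M[:3,3]+np.array(o['tool_pos'])
    return c
def cloud(c):
    d=c['depth'];v,u=np.indices(d.shape)
    p=np.stack([(u-c['cx'])/c['fx']*d,(v-c['cy'])/c['fy']*d,d],-1)
    P=p@np.array(c['rotation']).T+np.array(c['origin']); P[d==0]=np.nan
    return P
def save(n,im,): cv2.imwrite('pics/'+n+'.png',im[:,:,::-1])
E
python3 - <<'E'
from h import *
o=get_obs();print(o)
for n in('scene','top'):
    c=cam(n);save(n,c['frame']);np.save(n+'_P.npy',cloud(c));np.save(n+'_f.npy',c['frame']);print(n,c['origin'],np.array(c['rotation']).round(3).tolist(),c['fx'])
E
```

```text
{'time_s': 0.0, 'qpos': array([-70.00856381,  18.43761674,  -4.01540532,  83.17621507,
         1.29567245,  78.5401696 ,  -3.2593966 ]), 'joint_velocities': array([ 0.07821516,  0.01446831, -0.03740267, -0.02320853,  0.05606972,
        0.02636401, -0.06052286]), 'effort': array([-4.45822079e-04, -4.91301155e+01, -4.04478852e-01, -3.12523699e+01,
       -6.41467050e-02,  4.37637186e-02,  1.58241860e-04]), 'tool_pos': array([0.21345678, 0.61335791, 0.22146635]), 'tool_rot': array([-1.79891280e+02,  6.51375292e-03,  1.60818967e+02]), 'force': array([0.09097862, 0.59209233, 0.53090782]), 'wrist_torque': array([-0.01663139, -0.02713207,  0.03320682]), 'grasp_force': 0.0, 'grip_width': 0.08723612614239656}Traceback (most recent call last):
  File "<stdin>", line 4, in <module>
  File "h.py", line 13, in cloud
    P=p@np.array(c['rotation']).T+np.array(c['origin']); P[d==0]=np.nan
      ~~~~~~~~~~~~~~~~~~~~~~~~~~~^~~~~~~~~~~~~~~~~~~~~~
ValueError: operands could not be broadcast together with shapes (400,640) (3,)
```

View pics/scene.png

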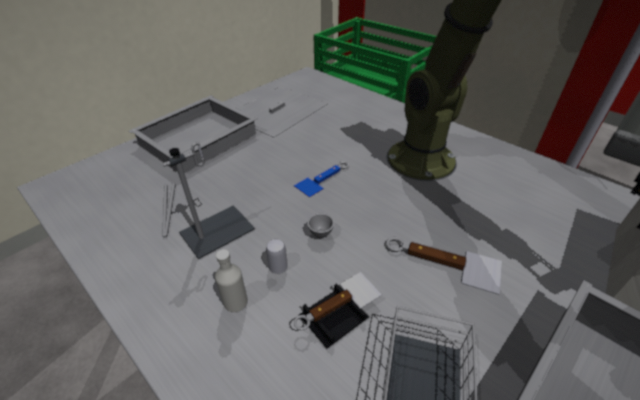

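The scene view shows the brown scraper on the black rest at about (330,305), the stand at (200,210) with its hook at (197,152), the shaker at (277,255), the bottle at (230,285) and the pot at (320,227). The rotation has an unexpected format, so I'll check that first.

```bash
python3 - <<'E'
from h import *
for n in('scene','top','wrist'):
    c=eyes.read_camera(n);print({k:(np.shape(v),v if np.size(v)<20 else '') for k,v in c.items()})
    if n=='top': save('top',c['frame'])
E
```

```text
{'frame': ((400, 640, 3), ''), 'depth': ((400, 640), ''), 'fx': ((), 373.07672836711197), 'fy': ((), 373.07672836711197), 'cx': ((), 315.20258625321526), 'cy': ((), 201.03350473213965), 'origin': ((3,), array([0.98290201, 0.47505052, 0.74041317])), 'rotation': ((3,), array([-131.74905356,    0.84808887,  134.29254999]))}
{'frame': ((400, 640, 3), ''), 'depth': ((400, 640), ''), 'fx': ((), 425.1074657255098), 'fy': ((), 425.1074657255098), 'cx': ((), 322.1733730498284), 'cy': ((), 196.25425822283805), 'origin': ((3,), array([0.41383679, 0.0270405 , 1.00361641])), 'rotation': ((3,), array([-170.88623429,   -0.18338254,  -91.4457154 ]))}
{'frame': ((400, 640, 3), ''), 'depth': ((400, 640), ''), 'fx': ((), 277.89409903803363), 'fy': ((), 277.89409903803363), 'cx': ((), 322.68180959322314), 'cy': ((), 202.39292287796886), 'mount': ((4, 4), array([[ 7.71570825e-05, -9.58423281e-01, -2.85350325e-01,
         7.99507692e-02],
       [ 9.99999279e-01,  4.15934702e-04, -1.12663083e-03,
         5.43807088e-05],
       [ 1.19847632e-03, -2.85350033e-01,  9.58422622e-01,
        -1.61906673e-01],
       [ 0.00000000e+00,  0.00000000e+00,  0.00000000e+00,
         1.00000000e+00]]))}
```

View pics/top.png

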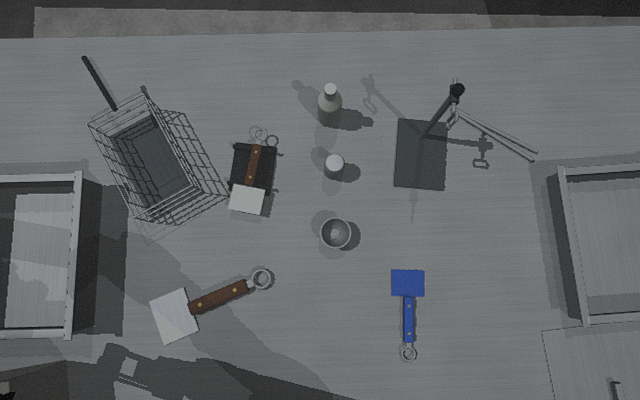

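The top view shows the rest and scraper at (253,165), with the eye up at about (262,138). The stand base is at (420,155), the post top at (457,90) and the hook at about (450,117). Next I'll measure these.

```bash
python3 - <<'E'
s=open('h.py').read()
s=s.replace("    if 'mount' in c:\n        from scipy.spatial.transform import Rotation as R\n","    if 'mount' not in c: c['rotation']=R.from_euler('xyz',c['rotation'],degrees=True).as_matrix()\n    else:\n").replace("import numpy as np, cv2","import numpy as np, cv2\nfrom scipy.spatial.transform import Rotation as R")
open('h.py','w').write(s)
from h import *
np.set_printoptions(precision=4,suppress=True)
for n in('scene','top'):
    c=cam(n);P=cloud(c);f=c['frame'].astype(int);np.savez(n,P=P,f=c['frame'],**{k:c[k] for k in('origin','rotation','fx','cx','cy')})
    hsv=cv2.cvtColor(c['frame'],cv2.COLOR_RGB2HSV)
    m=(hsv[...,0]<16)&(hsv[...,1]>110)&(P[...,2]>0.025)&(P[...,0]>0.4)&(P[...,1]>0)
    l,lab,st,ce=cv2.connectedComponentsWithStats(m.astype('uint8'))
    for i in range(1,l):
        if st[i,4]>60:
            q=P[lab==i];mu=np.median(q,0);xy=q[:,:2];w,V=np.linalg.eigh(np.cov((xy-xy.mean(0)).T));a=V[:,1]
            t=(xy-xy.mean(0))@a
            print(n,'brown',st[i],mu,xy.mean(0),'axis',np.degrees(np.arctan2(a[1],a[0])),'len',np.ptp(t),'mid',xy.mean(0)+a*(t.max()+t.min())/2)
    # high points in stand region
    m=(P[...,2]>0.2)&(P[...,1]<0.0)&(P[...,0]>0.35)&(P[...,0]<0.9)&(P[...,2]<0.36)
    vs,us=np.nonzero(m);q=P[m]
    print(n,'stand n',len(q));
    for zz in np.arange(.2,.36,.01):
        k=(q[:,2]>=zz)&(q[:,2]<zz+.01)
        if k.any(): print(round(zz,2),k.sum(),q[k].min(0),q[k].max(0))
    # base plate
    m=(P[...,2]>0.004)&(P[...,2]<0.014)&(P[...,1]<-0.08)&(P[...,1]>-.4)&(P[...,0]>.4)&(P[...,0]<.8)&(f.sum(-1)<260)
    l,lab,st,ce=cv2.connectedComponentsWithStats(m.astype('uint8'));i=1+st[1:,4].argmax();q=P[lab==i]
    print(n,'base',st[i],cv2.minAreaRect(q[:,:2].astype('float32')*1000))
E
```

```text
scene brown [309 291  42  31 471] [0.6481 0.1808 0.0471] [0.6479 0.1806] axis 168.03502077586336 len 0.09538941874685232 mid [0.647  0.1808]
scene stand n 4127
0.2 286 [ 0.3501 -1.5899  0.2   ] [ 0.7718 -0.218   0.2099]
0.21 287 [ 0.3508 -1.5963  0.21  ] [ 0.766  -0.2166  0.22  ]
0.22 305 [ 0.3536 -1.5899  0.2201] [ 0.7607 -0.2146  0.23  ]
0.23 317 [ 0.357  -1.5913  0.23  ] [ 0.7549 -0.2142  0.24  ]
0.24 286 [ 0.3523 -1.5947  0.24  ] [ 0.7493 -0.2147  0.25  ]
0.25 330 [ 0.3511 -1.5922  0.25  ] [ 0.7479 -0.2152  0.26  ]
0.26 411 [ 0.35   -1.5924  0.26  ] [ 0.7474 -0.2138  0.27  ]
0.27 305 [ 0.3521 -1.5896  0.27  ] [ 0.7356 -0.2146  0.28  ]
0.28 344 [ 0.3522 -1.597   0.28  ] [ 0.7333 -0.2139  0.29  ]
0.29 259 [ 0.3535 -1.5923  0.29  ] [ 0.7254 -1.5671  0.3   ]
0.3 261 [ 0.3509 -1.5899  0.3001] [ 0.7206 -1.5674  0.31  ]
0.31 223 [ 0.38   -1.5922  0.3101] [ 0.7156 -1.5635  0.32  ]
0.32 182 [ 0.4396 -1.5926  0.32  ] [ 0.712  -1.5643  0.33  ]
0.33 159 [ 0.4934 -1.5912  0.3301] [ 0.7068 -1.5665  0.3398]
0.34 110 [ 0.5455 -1.5918  0.3402] [ 0.6986 -1.5659  0.3498]
0.35 62 [ 0.6048 -1.589   0
[... 220 characters left out ...]
 0.7208 -0.2196  0.2099]
0.21 15 [ 0.7104 -0.2286  0.2115] [ 0.72   -0.2193  0.2193]
0.22 33 [ 0.6617 -0.2291  0.2208] [ 0.7222 -0.2169  0.23  ]
0.23 33 [ 0.6576 -0.225   0.23  ] [ 0.7197 -0.2158  0.2398]
0.24 22 [ 0.6573 -0.2235  0.2408] [ 0.7214 -0.2167  0.2497]
0.25 27 [ 0.6584 -0.2332  0.2504] [ 0.7338 -0.2165  0.26  ]
0.26 175 [ 0.6589 -0.2334  0.2601] [ 0.7489 -0.2153  0.2699]
0.27 30 [ 0.6587 -0.2299  0.2702] [ 0.7188 -0.2153  0.2799]
0.28 173 [ 0.6582 -0.2362  0.2802] [ 0.7278 -0.2156  0.2894]
0.29 2 [ 0.7129 -0.229   0.29  ] [ 0.7186 -0.2259  0.29  ]
top base [ 394  118   53   73 3245] ((671.572265625, -220.56930541992188), (121.53541564941406, 169.9608917236328), 83.10706329345703)
```

```bash
python3 - <<'E'
from h import *
np.set_printoptions(precision=4,suppress=True)
d=np.radians(-6.8);ex=np.array([np.cos(d),np.sin(d)]);ey=np.array([-ex[1],ex[0]])
for n in('scene','top'):
    z=np.load(n+'.npz');P=z['P'];f=z['f'].astype(int)
    m=(P[...,2]>0.2)&(P[...,1]<-0.15)&(P[...,1]>-.3)&(P[...,0]>0.55)&(P[...,0]<.85)&(P[...,2]<.4)
    q=P[m];print(n,len(q))
    # in-frame along ex/ey
    s=q[:,:2]@ex;t=q[:,:2]@ey
    for zz in np.arange(.2,.36,.01):
        k=(q[:,2]>=zz)&(q[:,2]<zz+.01)
        if k.any():
            h=k&(s<.705); p=k&(s>=.705)
            print(round(zz,2),'hook',h.sum(),np.r_[np.percentile(s[h],[2,98]),np.median(t[h])] if h.any() else '','post',p.sum(),np.r_[np.percentile(s[p],[2,98]),np.median(t[p])] if p.any() else '')
    # obstacles near rest
    m=(P[...,2]>0.06)&(P[...,1]>0.05)&(P[...,1]<.32)&(P[...,0]>0.5)&(P[...,0]<.8)
    q=P[m]
    if len(q): print(n,'near rest high',len(q),q.min(0),q.max(0), 'ymin by x',[(round(x,2),q[(q[:,0]>x)&(q[:,0]<x+.05),1].min() if ((q[:,0]>x)&(q[:,0]<x+.05)).any() else None, q[(q[:,0]>x)&(q[:,0]<x+.05),2].max() if ((q[:,0]>x)&(q[:,0]<x+.05)).any() else None) for x in np.arange(.5,.8,.05)])
    m=(P[...,2]>0.03)&(P[...,1]>-.18)&(P[...,1]<.12)&(P[...,0]>0.4)&(P[...,0]<.85)
    l,lab,st,ce=cv2.connectedComponentsWithStats(m.astype('uint8'))
    for i in range(1,l):
        if st[i,4]>40: print('by',P[lab==i].min(0),P[lab==i].max(0))
z=np.load('top.npz');cv2.imwrite('pics/crop.png',np.hstack([cv2.resize(z['f'][100:240,200:310,::-1],None,fx=3.6,fy=3.6),cv2.resize(z['f'][60:200,390:500,::-1],None,fx=3.6,fy=3.6)]))
E
```

```text
scene 538
0.2 hook 0  post 18 [ 0.7323  0.7434 -0.1339]
0.21 hook 0  post 23 [ 0.7325  0.7443 -0.1344]
0.22 hook 22 [ 0.6803  0.6989 -0.1367] post 22 [ 0.7322  0.744  -0.1346]
0.23 hook 24 [ 0.6789  0.7008 -0.1368] post 26 [ 0.7318  0.7441 -0.1341]
0.24 hook 16 [ 0.6803  0.7007 -0.1364] post 21 [ 0.7317  0.7441 -0.1344]
0.25 hook 20 [ 0.6795  0.7018 -0.1373] post 52 [ 0.7081  0.7663 -0.1323]
0.26 hook 27 [ 0.6802  0.7042 -0.1365] post 130 [ 0.7079  0.768  -0.1351]
0.27 hook 24 [ 0.6796  0.6996 -0.1367] post 25 [ 0.7246  0.748  -0.1313]
0.28 hook 19 [ 0.6806  0.6966 -0.1372] post 69 [ 0.7287  0.748  -0.1358]
scene near rest high 105 [0.5754 0.2986 0.0635] [0.627  0.3198 0.1042] ymin by x [(np.float64(0.5), None, None), (np.float64(0.55), np.float64(0.2985954222029794), np.float64(0.10424654947167045)), (np.float64(0.6), np.float64(0.30621214714483247), np.float64(0.10378179680486199)), (np.float64(0.65), None, None), (np.float64(0.7), None, None), (np.float64(0.75), None, None), (np.float64(0.8), None, None)]
by [ 0.447  -0.0428  0.0301] [0.5191 0.029  0.0474]
by [ 0.6174 -0.0271  0.0
[... 601 characters left out ...]
 0.7386 -0.1366]
0.28 hook 39 [ 0.6797  0.6973 -0.1387] post 134 [ 0.7278  0.7491 -0.1388]
0.29 hook 0  post 2 [ 0.7351  0.7402 -0.1411]
top near rest high 117 [0.5774 0.2982 0.0612] [0.6274 0.3197 0.1057] ymin by x [(np.float64(0.5), None, None), (np.float64(0.55), np.float64(0.29820174116137815), np.float64(0.10571943382941895)), (np.float64(0.6), np.float64(0.30428605582200047), np.float64(0.10569437601976028)), (np.float64(0.65), None, None), (np.float64(0.7), None, None), (np.float64(0.75), None, None), (np.float64(0.8), None, None)]
by [ 0.7442 -0.0286  0.0303] [0.7932 0.0251 0.1756]
by [ 0.6133 -0.0318  0.0301] [0.6575 0.0143 0.0877]
by [ 0.4492 -0.0429  0.0301] [0.5194 0.0272 0.0493]
```

View pics/crop.png

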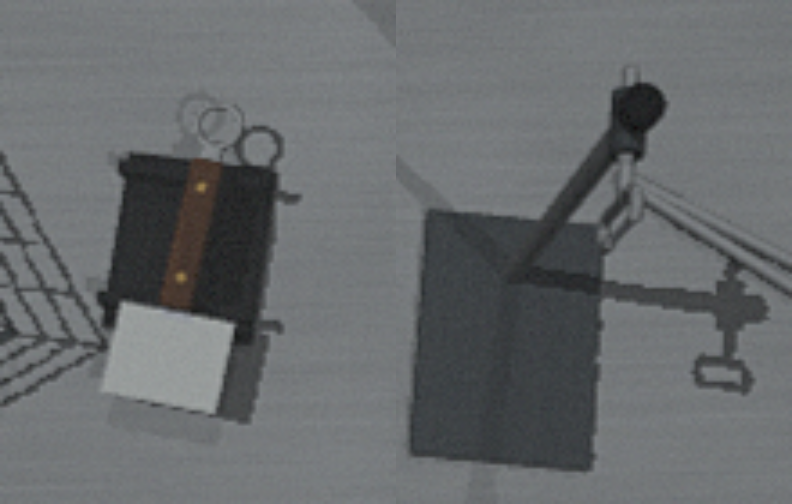

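The crop shows the handle from (205,160) to (175,300), tilted about 12°, with the eye ring at (220,125). The hook is at (620,215) and the post top at (640,105). Measured along the stand axis, the nose is about 55 mm in front of the post, so the hook stands roughly 20 mm in. Next I'll move above the scraper.

```bash
cat >> h.py <<'E'
np.set_printoptions(precision=4,suppress=True)
def rel(pos,rpy):
    o=get_obs();A=R.from_euler('xyz',o['tool_rot'],degrees=True);B=R.from_euler('xyz',rpy,degrees=True)
    print('shift',A.inv().apply(np.array(pos)-o['tool_pos'])/.3,'turn',(A.inv()*B).as_rotvec()/np.pi,'pos',o['tool_pos'],o['tool_rot'],'F',o['force'],'t',o['time_s'],'w',o['grip_width'])
E
python3 - <<'E'
from h import *
rel([.645,.181,.17],[180,0,168])
E
```

```text
shift [-1.8323 -0.8897  0.1746] turn [-0.0002  0.     -0.0399] pos [0.2135 0.6137 0.2222] [-179.9667    0.0028  160.8169] F [-0.6955 -0.5732  0.4387] t 0.3 w 0.08689616718194251
```

Emit:
{"api": "servo_tool", "payload": {"series": [[[-0.95, -0.46, 0, 0, 0, 0, 1], [-0.95, -0.46, 0, 0, 0, 0, 1], [-0.95, -0.46, 0, 0, 0, 0, 1], [-0.95, -0.46, 0, 0, 0, 0, 1], [-0.95, -0.46, 0, 0, 0, 0, 1], [-0.95, -0.46, 0, 0, 0, 0, 1], [-0.95, -0.46, 0, 0, 0, 0, 1], [-0.95, -0.46, 0, 0, 0, 0, 1], [-0.95, -0.46, 0, 0, 0, 0, 1]]]}}

```text
time_s: 1.05
tool_pos: [0.4436, 0.383, 0.2229]
tool_rot: [-179.9, 0.2, 160.2]
force: [0.4, -0.2, -0.3]
grip_width: 0.0871
grasp_force: 0.0
```

Emit:
{"api": "servo_tool", "payload": {"series": [[[-0.88, -0.43, 0.17, 0, 0, -0.04, 1], [-0.88, -0.43, 0.17, 0, 0, -0.04, 1], [-0.88, -0.43, 0.17, 0, 0, -0.04, 1], [-0.88, -0.43, 0.17, 0, 0, -0.04, 1], [-0.88, -0.43, 0.17, 0, 0, -0.04, 1], [-0.88, -0.43, 0.17, 0, 0, -0.04, 1], [-0.88, -0.43, 0.17, 0, 0, -0.04, 1], [-0.88, -0.43, 0.17, 0, 0, -0.04, 1], [-0.88, -0.43, 0.17, 0, 0, -0.04, 1], [-0.88, -0.43, 0.17, 0, 0, -0.04, 1]]]}}

```text
time_s: 1.88
tool_pos: [0.6441, 0.1818, 0.171]
tool_rot: [180.0, -0.1, 168.0]
force: [-0.2, 1.2, -0.6]
grip_width: 0.0875
grasp_force: 0.0
```

```bash
python3 - <<'E'
from h import *
rel([.645,.181,.17],[180,0,168])
c=cam('wrist');P=cloud(c);f=c['frame'];save('w1',f)
hsv=cv2.cvtColor(f,cv2.COLOR_RGB2HSV)
m=(hsv[...,0]<18)&(hsv[...,1]>90)&(P[...,2]>0.02)&(P[...,2]<.07)
l,lab,st,ce=cv2.connectedComponentsWithStats(m.astype('uint8'))
for i in range(1,l):
    if st[i,4]>150:
        q=P[lab==i];print(st[i],np.median(q,0));r=cv2.minAreaRect(q[:,:2].astype('float32')*1000);print(r)
E
```

```text
shift [-0.0035 -0.0018  0.0034] turn [ 0.0001 -0.0004 -0.0002] pos [0.6441 0.1818 0.171 ] [179.9828  -0.0773 167.9702] F [-0.188   1.1806 -0.6327] t 1.8833 w 0.0874909576633444
[ 310  150   21   89 1651] [0.6383 0.1801 0.0476]
((641.5587158203125, 179.55880737304688), (21.813814163208008, 97.34645080566406), 78.5892562866211)
```

View pics/w1.png

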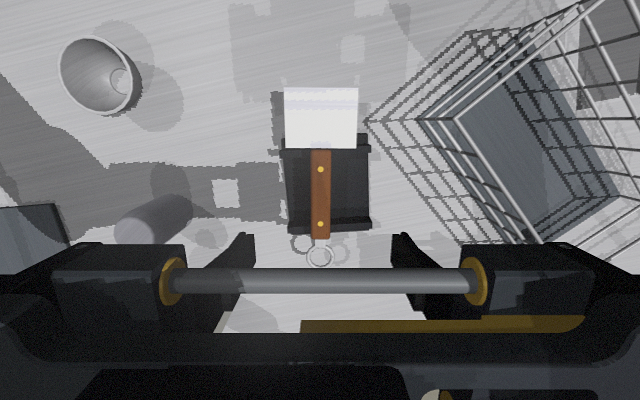

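The wrist view shows the handle at (321,195) with the fingers straddling it, the eye at (320,256) and the basket clear on the right. The measured centre is (0.643,0.180) with yaw -11.4°. I'll descend and grip.

Emit:
{"api": "servo_tool", "payload": {"series": [[[0.003, -0.006, 0.12, 0, 0, 0.003, 1], [0.003, -0.006, 0.24, 0, 0, 0.003, 1], [0.003, -0.006, 0.35, 0, 0, 0.003, 1], [0.003, -0.006, 0.42, 0, 0, 0.003, 1], [0.003, -0.006, 0.46, 0, 0, 0.003, 1], [0.003, -0.006, 0.48, 0, 0, 0.003, 1], [0.003, -0.006, 0.5, 0, 0, 0.003, 1], [0.003, -0.006, 0.5, 0, 0, 0.003, 1]]]}}

```text
time_s: 2.6
tool_pos: [0.6432, 0.1809, 0.022]
tool_rot: [180.0, 0.0, 167.5]
force: [0.2, -0.2, -0.3]
grip_width: 0.0873
grasp_force: 0.0
```

Emit:
{"api": "servo_tool", "payload": {"series": [[[0, 0, 0, 0, 0, 0, 0.2], [0, 0, 0, 0, 0, 0, 0.1], [0, 0, 0, 0, 0, 0, 0], [0, 0, 0, 0, 0, 0, 0], [0, 0, 0, 0, 0, 0, 0], [0, 0, 0, 0, 0, 0, 0], [0, 0, 0, 0, 0, 0, 0], [0, 0, 0, 0, 0, 0, 0], [0, 0, 0, 0, 0, 0, 0], [0, 0, 0, 0, 0, 0, 0]]], "grip_force": 35}}

```text
time_s: 3.43
tool_pos: [0.6431, 0.1798, 0.0215]
tool_rot: [180.0, -0.0, 167.5]
force: [-0.4, 0.8, 0.8]
grip_width: 0.0284
grasp_force: 0.0
```

Emit:
{"api": "servo_tool", "payload": {"series": [[[0, 0, 0, 0, 0, 0, 0], [0, 0, 0, 0, 0, 0, 0], [0, 0, 0, 0, 0, 0, 0], [0, 0, 0, 0, 0, 0, 0], [0, 0, 0, 0, 0, 0, 0], [0, 0, 0, 0, 0, 0, 0]]]}}

```text
time_s: 3.93
tool_pos: [0.6431, 0.1797, 0.0215]
tool_rot: [-180.0, -0.0, 167.5]
force: [-0.4, -1.2, -0.5]
grip_width: 0.0218
grasp_force: 35.0
```

Emit:
{"api": "servo_tool", "payload": {"series": [[[0, 0, -0.02, 0, 0, 0, 0], [0, 0, -0.06, 0, 0, 0, 0], [0, 0, -0.12, 0, 0, 0, 0], [0, 0, -0.22, 0, 0, 0, 0], [0, 0, -0.34, 0, 0, 0, 0], [0, 0, -0.46, 0, 0, 0, 0], [0, 0, -0.58, 0, 0, 0, 0], [0, 0, -0.7, 0, 0, 0, 0], [0, 0, -0.8, 0, 0, 0, 0], [0, 0, -0.86, 0, 0, 0, 0], [0, 0, -0.88, 0, 0, 0, 0], [0, 0, -0.88, 0, 0, 0, 0]]]}}

```text
time_s: 4.93
tool_pos: [0.6439, 0.1799, 0.2884]
tool_rot: [179.9, 0.2, 167.5]
force: [0.1, 0.6, -2.1]
grip_width: 0.0215
grasp_force: 35.0
```

```bash
python3 - <<'E'
from h import *
# stand frame: s axis
d=np.radians(-6.8);ex=np.array([np.cos(d),np.sin(d)]);ey=np.array([-ex[1],ex[0]])
tip=.683-.045   # eye_tip s 45mm before nose
g=ex*(tip-.0895)+ey*(-.139);print('grip xy',g)
rel([*g,.286],[180,0,173.2])
c=cam('wrist');save('w2',c['frame']);print(get_obs()['grasp_force'])
c=cam('top');P=cloud(c);save('t2',c['frame'])
o=get_obs();p=o['tool_pos'];q=P[(P[...,2]<p[2]+.07)&(P[...,2]>p[2]-.05)&(P[...,2]>.2)&(np.hypot(P[...,0]-p[0],P[...,1]-p[1])<.2)]
a=np.radians(o['tool_rot'][2]-180);e=np.array([np.cos(a),np.sin(a)]);s=(q[:,:2]-p[:2])@e;t=(q[:,:2]-p[:2])@np.array([-e[1],e[0]])
for lo in np.arange(-.12,.12,.01):
    k=(s>=lo)&(s<lo+.01)&(abs(t)<.045)
    if k.sum()>3: print(round(lo,2),k.sum(),'z',np.median(q[k,2])-p[2],'t',np.percentile(t[k],[2,50,98]),s[k].max())
E
```

```text
grip xy [ 0.5282 -0.203 ]
shift [ 0.0999 -1.3295  0.0044] turn [ 0.0007  0.0013 -0.0318] pos [0.6439 0.1799 0.2884] [179.8564   0.2187 167.4728] F [ 0.0821  0.6066 -2.052 ] t 4.9333 w 0.021479317028003465
34.997886987403035
-0.1 11 z 0.014685001617393612 t [-0.038  -0.0365 -0.0341] -0.09019461914631842
-0.09 29 z 0.014051928969441296 t [-0.038  -0.0345 -0.03  ] -0.08031455880282658
-0.08 45 z 0.013427504006100488 t [-0.0376 -0.0319 -0.0236] -0.07004124357962284
-0.07 62 z 0.013742264668976378 t [-0.0377 -0.0297 -0.0199] -0.06019125788447425
-0.06 79 z 0.01383869393021775 t [-0.0376 -0.0275 -0.0153] -0.050095291069348555
-0.05 37 z 0.013633758751050773 t [-0.0377 -0.0234 -0.0102] -0.04025002569229388
-0.04 25 z 0.02554323790088997 t [-0.0115 -0.011  -0.0073] -0.030035382389988288
-0.03 29 z 0.027852541635563832 t [-0.0117 -0.0102 -0.0045] -0.022326623733549773
-0.01 4 z 0.02808141372711015 t [0.0051 0.0053 0.0068] -0.0017534426367749915
0.07 6 z 0.021529353610342084 t [-0.0162 -0.0156 -0.0138] 0.07958816910708107
0.08 10 z 0.02227529879636847 t [-0.0166 -0.0144 -0.0135] 0.08832224003177658
```

View pics/w2.png

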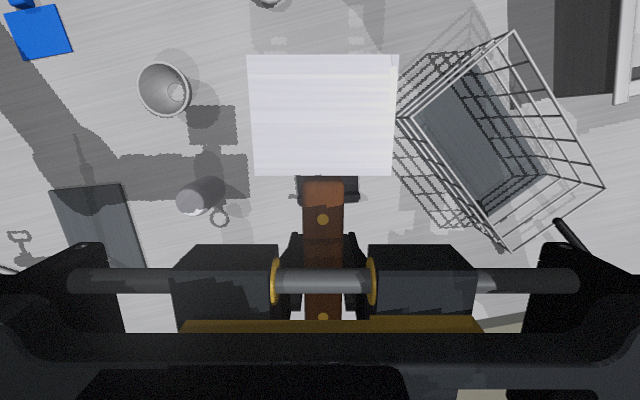

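The wrist view shows the scraper held straight, with the blade at rows 55–176 and the handle at columns 302–343. Next I'll get the grip offset along the handle from the blade edges.

```bash
python3 - <<'E'
from h import *
o=get_obs();c=cam('wrist');P=cloud(c);A=R.from_euler('xyz',o['tool_rot'],degrees=True)
Q=A.inv().apply((P-o['tool_pos']).reshape(-1,3)).reshape(P.shape)
m=(Q[...,2]>-.03)&(Q[...,2]<.01)&(abs(Q[...,1])<.06)&(Q[...,0]>.03)&(Q[...,0]<.16)
q=Q[m]
for lo in np.arange(.03,.13,.01):
    k=(q[:,0]>=lo)&(q[:,0]<lo+.01)
    if k.sum()>3: print(round(lo,2),k.sum(),'y',np.percentile(q[k,1],[1,99]),'z',np.median(q[k,2]),q[k,0].max())
b=q[abs(q[:,1])>.015]; print('blade',np.percentile(b[:,0],[.5,1,99,99.5]))
E
```

```text
0.03 772 y [-0.0107  0.0107] z -0.026086931604681014 0.03999631909289068
0.04 844 y [-0.011   0.0105] z -0.025875286122586508 0.049999425178527
0.05 2556 y [-0.0368  0.0365] z -0.011195588120380054 0.059998712340184814
0.06 2638 y [-0.037   0.0365] z -0.011138061436764653 0.0697357093426052
0.07 2845 y [-0.0369  0.0365] z -0.011159752609446384 0.07978757876904553
0.08 2925 y [-0.0369  0.0365] z -0.011105423660354816 0.08999879518159927
0.09 3207 y [-0.0369  0.0365] z -0.011119745744420512 0.09999826625899892
0.1 3337 y [-0.037   0.0365] z -0.011128418957939378 0.10999954533663184
0.11 172 y [-0.0368  0.0364] z -0.011037544180408358 0.11090974628558567
blade [0.0508 0.0513 0.11   0.1103]
```

Emit:
{"api": "servo_tool", "payload": {"series": [[[0, -0.1, 0, 0, 0, 0, 0], [0, -0.22, 0, 0, 0, 0, 0], [0.02, -0.34, 0, 0, 0, -0.01, 0], [0.04, -0.46, 0, 0, 0, -0.02, 0], [0.06, -0.58, 0, 0, 0, -0.03, 0], [0.08, -0.7, 0, 0, 0, -0.032, 0], [0.1, -0.8, 0, 0, 0, -0.032, 0], [0.1, -0.85, 0, 0, 0, -0.032, 0], [0.1, -0.85, 0, 0, 0, -0.032, 0]]]}}

```text
time_s: 5.83
tool_pos: [0.5563, -0.0683, 0.2842]
tool_rot: [-179.9, -0.1, 172.8]
force: [0.1, -0.4, -1.6]
grip_width: 0.0216
grasp_force: 35.0
```

```bash
python3 - <<'E'
from h import *
d=np.radians(-6.8);ex=np.array([np.cos(d),np.sin(d)]);ey=np.array([-ex[1],ex[0]])
g=ex*(.648-.0892)+ey*(-.139)
rel([*g,.2305],[180,0,173.2])
E
```

```text
shift [ 0.0017 -0.4565  0.1799] turn [-0.0007 -0.0008 -0.0023] pos [ 0.5563 -0.0683  0.2842] [-179.8766   -0.1461  172.7839] F [ 0.1375 -0.441  -1.5811] t 5.8333 w 0.021595258489824406
```

Emit:
{"api": "servo_tool", "payload": {"series": [[[0, -0.1, 0.0, 0, 0, -0.002, 0], [0, -0.2, 0.0, -0.0007, -0.0008, -0.002, 0], [0, -0.3, 0.02, -0.0007, -0.0008, -0.002, 0], [0, -0.38, 0.06, -0.0007, -0.0008, -0.002, 0], [0, -0.44, 0.1, -0.0007, -0.0008, -0.002, 0], [0.002, -0.457, 0.14, -0.0007, -0.0008, -0.002, 0], [0.002, -0.457, 0.17, -0.0007, -0.0008, -0.002, 0], [0.002, -0.457, 0.18, -0.0007, -0.0008, -0.002, 0], [0.002, -0.457, 0.18, -0.0007, -0.0008, -0.002, 0], [0.002, -0.457, 0.18, -0.0007, -0.0008, -0.002, 0]]]}}

```text
time_s: 6.67
tool_pos: [0.5426, -0.1966, 0.2315]
tool_rot: [179.8, 0.1, 173.8]
force: [0.9, -0.1, -1.7]
grip_width: 0.0214
grasp_force: 35.0
```

```bash
python3 - <<'E'
from h import *
d=np.radians(-6.8);ex=np.array([np.cos(d),np.sin(d)]);ey=np.array([-ex[1],ex[0]])
o=get_obs();p=o['tool_pos'];print(p,o['tool_rot'],o['force'],'s,t',p[:2]@ex,p[:2]@ey)
ims=[]
for n in('top','scene'):
    c=cam(n);P=cloud(c)
    T=np.array([*(ex*.665+ey*-.139),.25]);v=c['rotation'].T@(T-c['origin']);u0=int(c['cx']+c['fx']*v[0]/v[2]);v0=int(c['cy']+c['fx']*v[1]/v[2])
    ims.append(cv2.resize(c['frame'][max(v0-40,0):v0+40,max(u0-40,0):u0+40,::-1],(400,400),interpolation=cv2.INTER_CUBIC))
    S=P[...,:2]@ex;Tt=P[...,:2]@ey
    for nm,lo,hi in(('eye',.625,.66),('hook',.675,.705)):
        m=(S>lo)&(S<hi)&(abs(Tt+.139)<.04)&(P[...,2]>.225)&(P[...,2]<.3)
        if m.any():print(n,nm,m.sum(),'t',np.percentile(Tt[m],[0,5,50,95,100]),'s',np.percentile(S[m],[0,5,95,100]),'z',np.percentile(P[m][:,2],[5,50,95]))
cv2.imwrite('pics/c3.png',np.hstack(ims))
E
```

```text
[ 0.5426 -0.1966  0.2315] [179.8284   0.14   173.7752] [ 0.8852 -0.125  -1.7338] s,t 0.562031194720165 -0.1309495034952473
top eye 125 t [-0.1468 -0.1449 -0.1298 -0.1157 -0.1141] s [0.6252 0.6264 0.6535 0.6556] z [0.2495 0.2519 0.2542]
top hook 142 t [-0.1425 -0.1415 -0.1382 -0.136  -0.1356] s [0.6791 0.6797 0.6985 0.7036] z [0.2275 0.2603 0.2854]
scene eye 63 t [-0.1457 -0.1435 -0.1289 -0.1147 -0.1133] s [0.6253 0.6266 0.6542 0.6553] z [0.2483 0.2515 0.2533]
scene hook 147 t [-0.1405 -0.1396 -0.1371 -0.1348 -0.1332] s [0.6788 0.6803 0.7005 0.7047] z [0.2274 0.2582 0.2828]
```

View pics/c3.png

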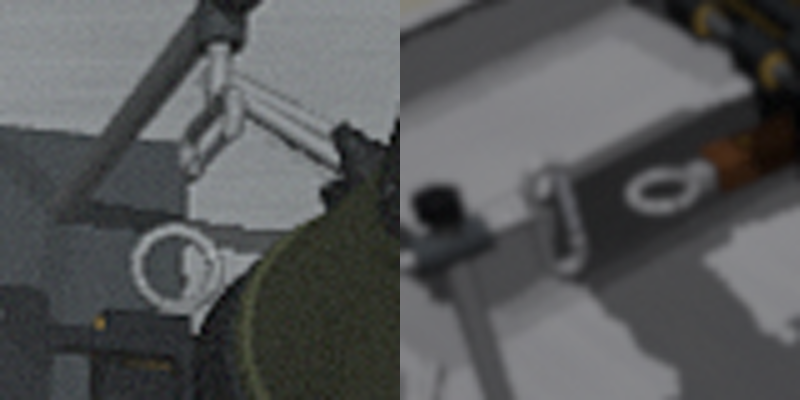

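The crops show the eye level with the hook and about 9 mm to its side (top view, eye at (178,265), nose at (190,155)). I'll correct the sideways offset and check that it settles.

Emit:
{"api": "servo_tool", "payload": {"series": [[[0, -0.015, 0, 0, 0, 0.0, 0], [0, -0.027, 0.003, 0, 0, 0.0, 0], [0, -0.027, 0.003, 0, 0, 0.0, 0], [0, -0.027, 0.003, 0, 0, 0.0, 0], [0, -0.027, 0.003, 0, 0, 0.0, 0]]]}}

```text
time_s: 7.18
tool_pos: [0.5409, -0.2069, 0.2307]
tool_rot: [179.9, 0.2, 173.6]
force: [-0.1, 0.8, -1.0]
grip_width: 0.0215
grasp_force: 35.0
```

```bash
cat >> h.py <<'E'
d=np.radians(-6.8);ex=np.array([np.cos(d),np.sin(d)]);ey=np.array([-ex[1],ex[0]])
def st():
    o=get_obs();p=o['tool_pos'];f=o['force'];print('tcp',p,o['tool_rot'],'tip s,t',p[:2]@ex+.0892,p[:2]@ey,'eye z',p[2]+.0175,'F s,t,z',f[:2]@ex,f[:2]@ey,f[2],'T',o['time_s'],'w',o['grip_width'])
def clusters():
    for n in('top','scene'):
        c=cam(n);P=cloud(c);S=P[...,:2]@ex;T=P[...,:2]@ey;p=get_obs()['tool_pos'];tip=p[:2]@ex+.0892
        for nm,lo,hi in(('eye',tip-.03,min(tip+.012,.677)),('hook',.678,.706)):
            m=(S>lo)&(S<hi)&(abs(T+.139)<.03)&(P[...,2]>.215)&(P[...,2]<.3)
            if m.sum()>3:print(n,nm,m.sum(),'t',np.percentile(T[m],[0,5,50,95,100]),'s',np.percentile(S[m],[0,5,95,100]),'z',np.percentile(P[m][:,2],[5,50,95]))
E
python3 -c "
from h import *
st();clusters();rel([.5,.0,.2],[180,0,173.2])"
```

```text
tcp [ 0.5409 -0.2069  0.2307] [179.8618   0.1551 173.5753] tip s,t 0.6507915613093058 -0.14139058453331624 eye z 0.24822906863070782 F s,t,z -0.23386499895641394 0.7662972795674394 -1.0037082139442708 T 7.1833 w 0.02152607898392667
top eye 135 t [-0.1563 -0.1552 -0.1399 -0.1265 -0.1244] s [0.6211 0.6227 0.6531 0.6546] z [0.2488 0.2513 0.2543]
top hook 145 t [-0.1427 -0.1417 -0.1383 -0.1361 -0.1355] s [0.6787 0.68   0.7001 0.7058] z [0.2278 0.2598 0.2857]
scene eye 72 t [-0.1554 -0.1534 -0.138  -0.1245 -0.1226] s [0.6215 0.6222 0.6537 0.6555] z [0.2472 0.2501 0.2519]
scene hook 155 t [-0.1417 -0.1397 -0.1367 -0.1339 -0.1327] s [0.6786 0.6799 0.7014 0.7056] z [0.2258 0.258  0.2828]
shift [0.2127 0.6692 0.1033] turn [0.0008 0.0008 0.0022] pos [ 0.5409 -0.2067  0.2307] [179.8623   0.1489 173.6029] F [ 0.2798 -0.0885 -1.4137] t 7.2833 w 0.021509884257144823
```

Emit:
{"api": "servo_tool", "payload": {"series": [[[-0.02, 0.004, 0, 0, 0, 0.002, 0], [-0.04, 0.004, 0, 0, 0, 0.002, 0], [-0.06, 0.004, 0, 0, 0, 0.002, 0], [-0.07, 0.004, 0, 0, 0, 0.002, 0], [-0.075, 0.004, 0, 0, 0, 0.002, 0], [-0.08, 0.004, 0, 0, 0, 0.002, 0], [-0.085, 0.004, 0, 0, 0, 0.002, 0], [-0.09, 0.004, 0, 0, 0, 0.002, 0], [-0.095, 0.004, 0, 0, 0, 0.002, 0], [-0.1, 0.004, 0, 0, 0, 0.002, 0], [-0.1, 0.004, 0, 0, 0, 0.002, 0]]]}}

```text
time_s: 8.2
tool_pos: [0.5704, -0.2089, 0.2304]
tool_rot: [179.9, 0.1, 173.2]
force: [-3.6, 0.9, -1.0]
grip_width: 0.0217
grasp_force: 35.0
```

```bash
python3 -c "
from h import *
st()"
```

```text
tcp [ 0.5704 -0.2089  0.2304] [179.8657   0.0604 173.2273] tip s,t 0.6802872890899638 -0.13993953895503944 eye z 0.2479118519049488 F s,t,z -3.7142961933990777 0.5113419829340101 -1.0492829904877974 T 8.2 w 0.021672746510798663
```

Emit:
{"api": "servo_tool", "payload": {"series": [[[-0.005, 0, 0, 0, 0, 0, 0], [-0.01, 0, 0, 0, 0, 0, 0], [-0.015, 0, 0, 0, 0, 0, 0], [-0.02, 0, 0, 0, 0, 0, 0], [-0.025, 0, 0, 0, 0, 0, 0], [-0.028, 0, 0, 0, 0, 0, 0], [-0.028, 0, 0, 0, 0, 0, 0]]]}}

```text
time_s: 8.78
tool_pos: [0.5781, -0.2109, 0.2303]
tool_rot: [179.9, 0.0, 173.2]
force: [-6.0, -1.4, -2.3]
grip_width: 0.0217
grasp_force: 35.0
```

```bash
python3 -c "
from h import *
st()"
```

```text
tcp [ 0.5781 -0.2109  0.2303] [179.9328   0.0157 173.1562] tip s,t 0.6882275838530083 -0.1409929392991425 eye z 0.2478400863670039 F s,t,z -5.765406275157245 -2.0555059730864875 -2.3401082126441284 T 8.7833 w 0.021672110145627123
```

Emit:
{"api": "servo_tool", "payload": {"series": [[[-0.003, 0, 0, 0, 0, 0, 0], [-0.005, 0, 0, 0, 0, 0, 0], [-0.005, 0, 0, 0, 0, 0, 0]]]}}

```text
time_s: 9.03
tool_pos: [0.5794, -0.2111, 0.2303]
tool_rot: [179.9, -0.0, 173.2]
force: [-7.0, 0.1, -1.3]
grip_width: 0.0215
grasp_force: 35.0
```

Emit:
{"api": "servo_tool", "payload": {"series": [[[-0.003, 0, 0, 0, 0, 0, 0], [-0.004, 0, 0, 0, 0, 0, 0], [-0.004, 0, 0, 0, 0, 0, 0]]]}}

```text
time_s: 9.28
tool_pos: [0.5802, -0.2113, 0.2301]
tool_rot: [179.9, -0.0, 173.1]
force: [-6.4, 0.4, -2.3]
grip_width: 0.0216
grasp_force: 35.0
```

```bash
python3 -c "
from h import *
st()"
```

```text
tcp [ 0.5802 -0.2113  0.2301] [179.9304  -0.0489 173.1371] tip s,t 0.6903709071024404 -0.14116096887086743 eye z 0.24763319906411624 F s,t,z -6.441511012092691 -0.40404818137378096 -2.2548912971715693 T 9.2833 w 0.021562412413568627
```

Force is still gate-like, so I'll keep feeling for the spine.

Emit:
{"api": "servo_tool", "payload": {"series": [[[-0.002, 0, 0, 0, 0, 0, 0], [-0.003, 0, 0, 0, 0, 0, 0], [-0.003, 0, 0, 0, 0, 0, 0]]]}}

```text
time_s: 9.53
tool_pos: [0.5804, -0.2114, 0.23]
tool_rot: [179.9, -0.1, 173.1]
force: [-9.5, -0.7, -1.3]
grip_width: 0.0217
grasp_force: 35.0
```

Emit:
{"api": "servo_tool", "payload": {"series": [[[-0.002, 0, 0, 0, 0, 0, 0], [-0.003, 0, 0, 0, 0, 0, 0], [-0.003, 0, 0, 0, 0, 0, 0]]]}}

```text
time_s: 9.78
tool_pos: [0.5805, -0.2114, 0.2298]
tool_rot: [179.9, -0.2, 173.1]
force: [-10.3, 0.2, 0.1]
grip_width: 0.0219
grasp_force: 35.0
```

```bash
python3 -c "
from h import *
st()"
```

```text
tcp [ 0.5805 -0.2114  0.2298] [179.9015  -0.24   173.1235] tip s,t 0.6906921776231074 -0.14120389909248618 eye z 0.247348819994969 F s,t,z -10.299159125933734 -0.9945091529242962 0.13493893387362643 T 9.7833 w 0.021878069074604937
```

The spine is found: force rises stiffly at tip s = 0.6904. I'll back off about 2 mm and lower behind the nose.

Emit:
{"api": "servo_tool", "payload": {"series": [[[0.007, 0, 0, 0, 0, 0, 0], [0.013, 0, 0, 0, 0, 0, 0], [0.013, 0, 0.004, 0, 0, 0, 0], [0.013, 0, 0.008, 0, 0, 0, 0], [0.013, 0, 0.012, 0, 0, 0, 0], [0.013, 0, 0.016, 0, 0, 0, 0], [0.013, 0, 0.016, 0, 0, 0, 0]]]}}

```text
time_s: 10.37
tool_pos: [0.5803, -0.2098, 0.2257]
tool_rot: [179.9, 0.2, 173.2]
force: [-2.6, -0.1, -2.7]
grip_width: 0.0218
grasp_force: 35.0
```

```bash
python3 -c "
from h import *
st()"
```

```text
tcp [ 0.5803 -0.2098  0.2257] [179.8631   0.1936 173.2482] tip s,t 0.69030222732486 -0.13962095032586994 eye z 0.24316046063911145 F s,t,z -2.5761673992362906 -0.4303571674532742 -2.748296948294505 T 10.3667 w 0.02177862565319094
```

Emit:
{"api": "servo_tool", "payload": {"series": [[[0.005, 0, 0, 0, 0, 0, 0], [0.006, 0, 0.005, 0, 0, 0, 0], [0.006, 0, 0.01, 0, 0, 0, 0], [0.006, 0, 0.015, 0, 0, 0, 0], [0.006, 0, 0.015, 0, 0, 0, 0]]]}}

```text
time_s: 10.78
tool_pos: [0.5785, -0.2095, 0.2214]
tool_rot: [179.9, 0.2, 173.3]
force: [-0.3, 0.2, -1.5]
grip_width: 0.0216
grasp_force: 35.0
```

```bash
python3 -c "
from h import *
st();clusters()"
```

```text
tcp [ 0.5785 -0.2095  0.2214] [179.861    0.1913 173.2658] tip s,t 0.6884095761859177 -0.13948701404019354 eye z 0.23889149314050556 F s,t,z -0.36763964924442466 0.2011909027320765 -1.4531739116811542 T 10.7833 w 0.021559540754007813
top eye 45 t [-0.1558 -0.1529 -0.134  -0.125  -0.1241] s [0.6617 0.6628 0.6753 0.6762] z [0.2398 0.2421 0.2436]
top hook 188 t [-0.1557 -0.1514 -0.138  -0.1281 -0.1236] s [0.6781 0.6796 0.6995 0.7052] z [0.2314 0.2483 0.285 ]
scene eye 39 t [-0.1542 -0.154  -0.1376 -0.1228 -0.121 ] s [0.6587 0.6592 0.6751 0.6769] z [0.2377 0.2407 0.2432]
scene hook 176 t [-0.1519 -0.143  -0.1369 -0.1292 -0.1235] s [0.6793 0.6806 0.7009 0.7059] z [0.2265 0.2525 0.2826]
```

Emit:
{"api": "servo_tool", "payload": {"series": [[[0, 0, 0.005, 0, 0, 0, 0], [0, 0, 0.01, 0, 0, 0, 0], [0, 0, 0.015, 0, 0, 0, 0], [0, 0, 0.02, 0, 0, 0, 0], [0, 0, 0.02, 0, 0, 0, 0]]]}}

```text
time_s: 11.3
tool_pos: [0.5779, -0.2096, 0.2149]
tool_rot: [179.9, 0.1, 173.2]
force: [0.6, 0.1, -1.4]
grip_width: 0.0214
grasp_force: 35.0
```

```bash
python3 -c "
from h import *
st();print(get_obs()['qpos'])
c=cam('scene')
T=np.array([*(ex*.68+ey*-.139),.25]);v=c['rotation'].T@(T-c['origin']);u0=int(c['cx']+c['fx']*v[0]/v[2]);v0=int(c['cy']+c['fx']*v[1]/v[2])
cv2.imwrite('pics/c4.png',cv2.resize(c['frame'][v0-40:v0+40,u0-50:u0+50,::-1],(750,600),interpolation=cv2.INTER_CUBIC))
"
```

```text
tcp [ 0.5779 -0.2096  0.2149] [179.8638   0.1066 173.2367] tip s,t 0.6878191379706498 -0.13974932125922232 eye z 0.23243128523740492 F s,t,z 0.5462866834363167 0.1558309661181385 -1.364554658520164 T 11.3 w 0.02135329814201429
[ -6.1489  15.1034  28.6271  90.1728  -7.5384  76.5442 106.6312]
```

View pics/c4.png

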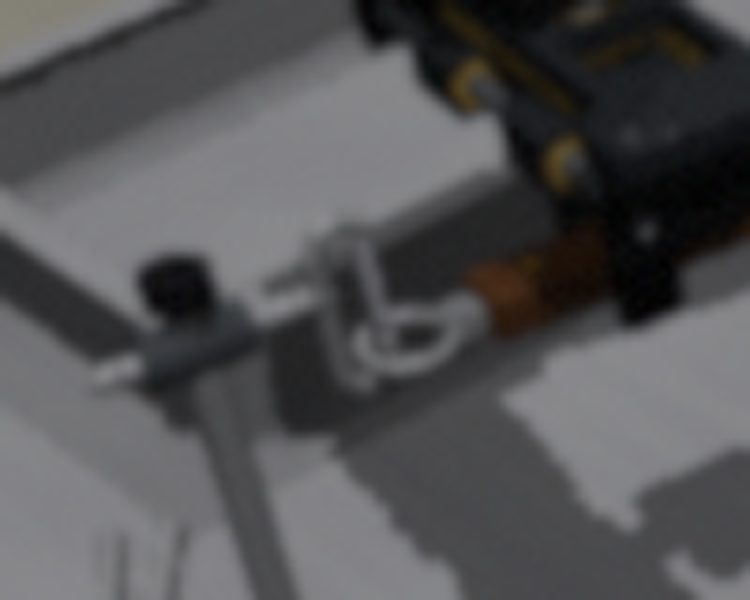

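The crop shows the eye ring at (405,340) threaded on the hook, with the gate shut inside the ring. Now I'll tilt the handle down about the eye bar in steps.

Emit:
{"api": "servo_tool", "payload": {"series": [[[-0.0036, 0, 0.0155, 0, -0.0167, 0, 0], [-0.0077, 0, 0.0308, 0, -0.0333, 0, 0], [-0.0128, 0, 0.0458, 0, -0.05, 0, 0], [-0.0186, 0, 0.0605, 0, -0.0667, 0, 0], [-0.0253, 0, 0.075, 0, -0.0833, 0, 0], [-0.0326, 0, 0.089, 0, -0.1, 0, 0], [-0.0407, 0, 0.1027, 0, -0.1167, 0, 0], [-0.0494, 0, 0.1159, 0, -0.1333, 0, 0], [-0.0589, 0, 0.1287, 0, -0.15, 0, 0], [-0.069, 0, 0.141, 0, -0.1667, 0, 0], [-0.069, 0, 0.141, 0, -0.1667, 0, 0]]]}}

```text
time_s: 12.27
tool_pos: [0.5969, -0.212, 0.1716]
tool_rot: [179.8, 30.1, 173.1]
force: [0.4, 0.9, -1.3]
grip_width: 0.022
grasp_force: 35.0
```

```bash
cat >> h.py <<'E'
def pv():
    o=get_obs();A=R.from_euler('xyz',o['tool_rot'],degrees=True);p=A.apply([-.0892,0,-.0175])+o['tool_pos'];z=A.as_matrix()[:,2]
    h=-A.as_matrix()[:,0];f=o['force'];print('pivot s,t,z',p[:2]@ex,p[:2]@ey,p[2],'phi',np.degrees(np.arctan2(h[2],h[:2]@ex)),'rpy',o['tool_rot'],'tcp',o['tool_pos'],'F',f[:2]@ex,f[:2]@ey,f[2],'q',o['qpos'],'T',o['time_s'],'w',o['grip_width'],o['wrist_torque'])
E
python3 -c "
from h import *
pv()"
```

```text
pivot s,t,z 0.686131240261655 -0.14006430536362682 0.23149291324246113 phi 30.113504312346535 rpy [179.7615  30.1134 173.0521] tcp [ 0.5969 -0.212   0.1716] F 0.2788555158615539 0.9580439048937215 -1.262613010768907 q [ -6.8944  -1.8851  28.1546 117.8339 -11.4756  35.1389 112.3042] T 12.2667 w 0.02201390747948056 [0.1389 0.6987 0.0221]
```

The tilt is fine so far, but the wrist joint will run out near 50°. I'll go on to 46°, then loosen the grip and let the handle turn in the pads along the rest of the arc.

Emit:
{"api": "servo_tool", "payload": {"series": [[[-0.008, 0, 0.0215, 0, -0.0222, 0, 0], [-0.0148, 0, 0.043, 0, -0.0444, 0, 0], [-0.0225, 0, 0.063, 0, -0.0667, 0, 0], [-0.0314, 0, 0.082, 0, -0.0889, 0, 0], [-0.0314, 0, 0.082, 0, -0.0889, 0, 0], [-0.0314, 0, 0.082, 0, -0.0889, 0, 0]]]}}

```text
time_s: 12.77
tool_pos: [0.6182, -0.214, 0.1551]
tool_rot: [179.6, 46.0, 173.0]
force: [-0.1, 0.7, -0.8]
grip_width: 0.0217
grasp_force: 35.0
```

```bash
python3 -c "
from h import *
pv()"
```

```text
pivot s,t,z 0.6884920040071858 -0.13961435441508932 0.23147441829608134 phi 46.03050312394758 rpy [179.6343  46.0303 172.9604] tcp [ 0.6182 -0.214   0.1551] F -0.1894583992990719 0.6763021842437762 -0.8211877635840955 q [-13.9166  -3.6385  37.143  129.3523 -49.2203  13.6995 151.3427] T 12.7667 w 0.021710986038723405 [ 0.1258  1.0823 -0.0002]
```

Emit:
{"api": "servo_tool", "payload": {"series": [[[0, 0, 0, 0, 0, 0, 0], [0, 0, 0, 0, 0, 0, 0], [0, 0, 0, 0, 0, 0, 0], [-0.001, 0, 0.016, 0, 0, 0, 0], [-0.0025, 0, 0.032, 0, 0, 0, 0], [-0.0037, 0, 0.0465, 0, 0, 0, 0], [-0.007, 0, 0.063, 0, 0, 0, 0], [-0.0115, 0, 0.08, 0, 0, 0, 0], [-0.0162, 0, 0.0968, 0, 0, 0, 0], [-0.0162, 0, 0.0968, 0, 0, 0, 0]]], "grip_force": 6}}

```text
time_s: 13.6
tool_pos: [0.6411, -0.209, 0.1485]
tool_rot: [-179.9, 45.9, 173.5]
force: [-0.1, -2.6, -0.9]
grip_width: 0.0221
grasp_force: 6.0
```

```bash
python3 -c "
from h import *
pv()
for n in('scene',):
    c=cam(n);f=c['frame']
    T=np.array([*(ex*.66+ey*-.139),.19]);v=c['rotation'].T@(T-c['origin']);u0=int(c['cx']+c['fx']*v[0]/v[2]);v0=int(c['cy']+c['fx']*v[1]/v[2])
    cv2.imwrite('pics/c5.png',cv2.resize(f[v0-60:v0+60,u0-80:u0+80,::-1],(800,600),interpolation=cv2.INTER_CUBIC))
"
```

```text
pivot s,t,z 0.7108366681617627 -0.13135429544101393 0.2247159200223806 phi 45.9343295666508 rpy [-179.8992   45.9339  173.5116] tcp [ 0.6411 -0.209   0.1485] F 0.22825206336709272 -2.628984914453314 -0.8823135998712446 q [-48.3892  -1.6915  70.8907 127.9779 -52.3675  12.9115 154.0787] T 13.6 w 0.022117142825708907 [ 0.005   1.0608 -0.0241]
```

View pics/c5.png

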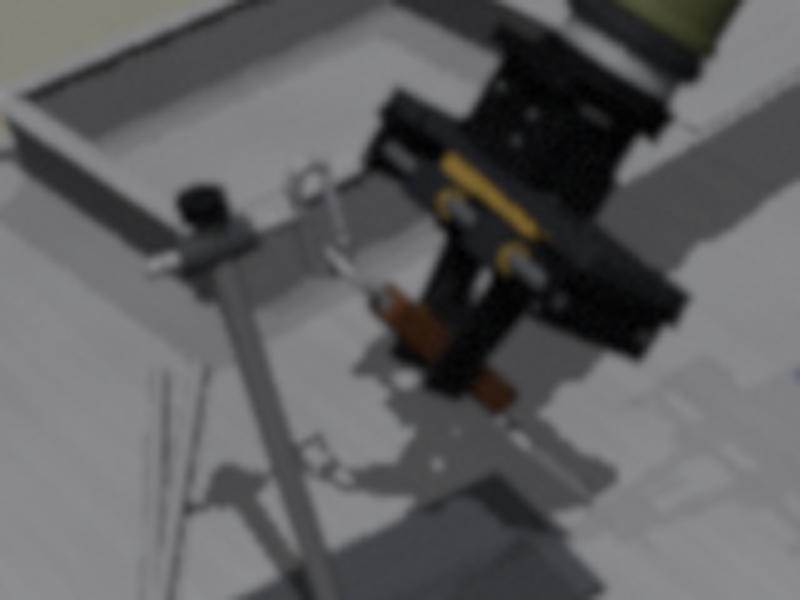

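The crop shows the eye still on the hook at (340,262) and the handle turning in the pads as intended. But joints 3 and 7 are at their range ends and the tool has drifted 8 mm sideways. I'll ease the tool tilt back about the pads to free the wrist.

Emit:
{"api": "servo_tool", "payload": {"series": [[[0.003, 0, 0, 0, 0.014, 0, 0], [0.006, 0, 0, 0, 0.028, 0, 0], [0.008, 0, -0.001, 0, 0.042, 0, 0], [0.011, 0, -0.001, 0, 0.0556, 0, 0], [0.011, 0, -0.001, 0, 0.0556, 0, 0], [0.011, 0, -0.001, 0, 0.0556, 0, 0]]]}}

```text
time_s: 14.15
tool_pos: [0.6357, -0.2163, 0.1457]
tool_rot: [-179.9, 35.9, 172.8]
force: [0.7, -1.0, -1.2]
grip_width: 0.0223
grasp_force: 6.0
```

```bash
cat >> h.py <<'E'
def gp():
    o=get_obs();A=R.from_euler('xyz',o['tool_rot'],degrees=True);g=A.apply([0,0,-.018])+o['tool_pos'];f=o['force']
    s,t,z=g[:2]@ex-.6884,g[:2]@ey+.1392,g[2]-.2315
    print('grip rel pivot',s,t,z,'r',np.hypot(s,z),'phi',np.degrees(np.arctan2(-z,-s)),'rpy',o['tool_rot'],'F',f[:2]@ex,f[:2]@ey,f[2],'q',o['qpos'],'T',o['time_s'],'w',o['grip_width'])
E
python3 -c "
from h import *
gp()"
```

```text
grip rel pivot -0.04214444150665064 -0.00025031229198782534 -0.0712520313014601 r 0.08278288418804788 phi 59.396361435991906 rpy [-179.869    35.9449  172.8403] F 0.8163928763169842 -0.888074504753522 -1.1751274560260196 q [-43.4479   3.9823  67.0539 120.6052 -29.8202  25.6105 128.5823] T 14.15 w 0.022300543379402408
```

Emit:
{"api": "servo_tool", "payload": {"series": [[[0.006, 0, 0.008, 0, 0, 0, 0], [0.0118, 0, 0.0162, 0, 0, 0, 0], [0.005, 0, 0.03, 0, 0, 0, 0], [-0.002, 0, 0.043, 0, 0, 0, 0], [-0.0085, 0, 0.0552, 0, 0, 0, 0], [-0.017, 0, 0.066, 0, 0, 0, 0], [-0.025, 0, 0.077, 0, 0, 0, 0], [-0.034, 0, 0.0877, 0, 0, 0, 0], [-0.034, 0, 0.0877, 0, 0, 0, 0]]]}}

```text
time_s: 14.9
tool_pos: [0.6607, -0.2172, 0.1306]
tool_rot: [-179.9, 36.0, 173.0]
force: [1.2, -1.9, 5.8]
grip_width: 0.0222
grasp_force: 6.0
```

```bash
python3 -c "
from h import *
gp()
c=cam('scene');f=c['frame']
T=np.array([*(ex*.67+ey*-.139),.17]);v=c['rotation'].T@(T-c['origin']);u0=int(c['cx']+c['fx']*v[0]/v[2]);v0=int(c['cy']+c['fx']*v[1]/v[2])
cv2.imwrite('pics/c6.png',cv2.resize(f[v0-60:v0+60,u0-80:u0+80,::-1],(800,600),interpolation=cv2.INTER_CUBIC))
"
```

```text
grip rel pivot -0.01725549728900988 0.0018624528978843369 -0.08630555144683946 r 0.08801363756392575 phi 78.69365056107813 rpy [-179.8963   35.9913  172.9725] F 1.435835527333991 -1.74665784842182 5.756598808385185 q [-35.881   11.0913  60.831  118.3238 -43.3271  26.6742 138.6252] T 14.9 w 0.02216264406962298
```

View pics/c6.png

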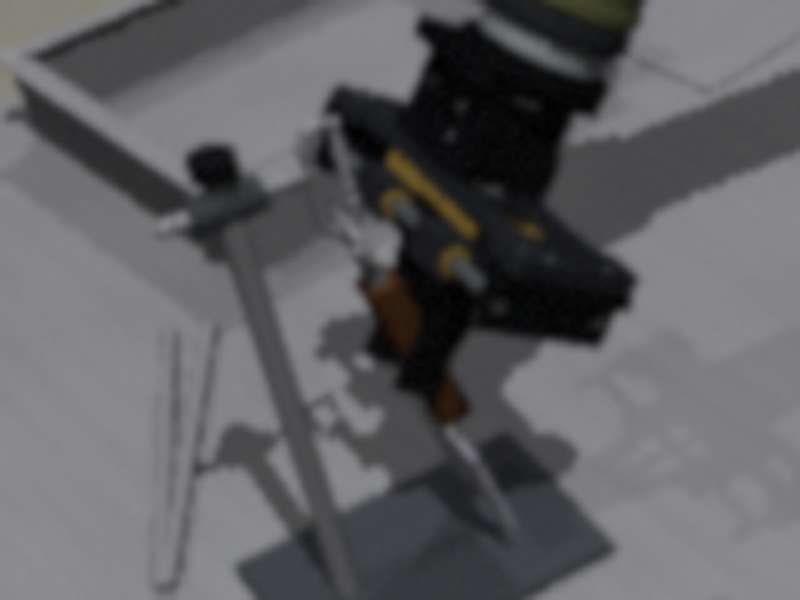

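The crop shows the handle about 11° from vertical, the blade clear above the base plate and the eye on the hook. There is 6 N of downward pull, so I'll relieve it and swing a few degrees further.

Emit:
{"api": "servo_tool", "payload": {"series": [[[-0.003, 0, -0.004, 0, 0, 0, 0], [-0.007, -0.002, -0.002, 0, 0, 0, 0], [-0.011, -0.004, 0.002, 0, 0, 0, 0], [-0.0155, -0.005, 0.006, 0, 0, 0, 0], [-0.0198, -0.005, 0.0095, 0, 0, 0, 0], [-0.0198, -0.005, 0.0095, 0, 0, 0, 0], [-0.0198, -0.005, 0.0095, 0, 0, 0, 0]]]}}

```text
time_s: 15.53
tool_pos: [0.6655, -0.2179, 0.1302]
tool_rot: [-180.0, 35.8, 173.1]
force: [-0.5, -0.5, 0.6]
grip_width: 0.0217
grasp_force: 6.0
```

```bash
python3 -c "
from h import *
gp()"
```

```text
grip rel pivot -0.012332398515310872 0.001697122226148845 -0.0866826106314536 r 0.08755548548791581 phi 81.90282720367534 rpy [-179.9654   35.7821  173.0567] F -0.4227827415294106 -0.5888894475170368 0.5637881829376755 q [-34.9062  12.1093  60.1316 117.52   -44.3914  27.4083 139.2808] T 15.5333 w 0.021659559344135253
```

Emit:
{"api": "servo_tool", "payload": {"series": [[[0, 0, 0, 0, 0, 0, 0.27], [0, 0, 0, 0, 0, 0, 0.3], [0, 0, 0, 0, 0, 0, 0.4], [0, 0, 0, 0, 0, 0, 0.6], [0, 0, 0, 0, 0, 0, 0.8], [0, 0, 0, 0, 0, 0, 0.9], [0, 0, 0, 0, 0, 0, 0.9], [0, 0, 0, 0, 0, 0, 0.9], [0, 0, 0, 0, 0, 0, 0.9], [0, 0, 0, 0, 0, 0, 0.9]]]}}

```text
time_s: 16.37
tool_pos: [0.6658, -0.2183, 0.1309]
tool_rot: [-180.0, 35.9, 173.0]
force: [-0.5, -0.1, -0.4]
grip_width: 0.0714
grasp_force: 0.0
```

```bash
python3 -c "
from h import *
gp()"
```

```text
grip rel pivot -0.011968142689716577 0.0013097482514418113 -0.0860046977908143 r 0.08683342951611847 phi 82.07777545529594 rpy [-179.9629   35.8562  173.0239] F -0.5300734556324155 -0.18378743183053292 -0.43196786341005133 q [-34.9143  12.0743  60.1642 117.492  -44.3931  27.3828 139.2766] T 16.3667 w 0.07137136948707458
```

Emit:
{"api": "servo_tool", "payload": {"series": [[[0.02, 0, -0.015, 0, 0, 0, 0.9], [0.05, 0, -0.037, 0, 0, 0, 0.9], [0.09, 0, -0.066, 0, 0, 0, 0.9], [0.14, 0, -0.103, 0, 0, 0, 0.9], [0.19, 0, -0.14, 0, 0, 0, 0.9], [0.24, 0, -0.178, 0, 0, 0, 0.9], [0.28, 0, -0.22, 0, 0, 0, 0.9], [0.32, 0, -0.26, 0, 0, 0, 0.9], [0.34, 0, -0.3, 0, 0, 0, 0.9], [0.34, 0, -0.33, 0, 0, 0, 0.9], [0.34, 0, -0.33, 0, 0, 0, 0.9]]]}}

```text
time_s: 17.28
tool_pos: [0.5257, -0.2022, 0.1528]
tool_rot: [180.0, 36.0, 172.9]
force: [1.0, -1.0, 0.4]
grip_width: 0.0785
grasp_force: 0.0
```

Emit:
{"api": "servo_tool", "payload": {"series": [[[0, 0, 0, 0, 0, 0, 0.9], [0, 0, 0, 0, 0, 0, 0.9], [0, 0, 0, 0, 0, 0, 0.9], [0, 0, 0, 0, 0, 0, 0.9], [0, 0, 0, 0, 0, 0, 0.9], [0, 0, 0, 0, 0, 0, 0.9], [0, 0, 0, 0, 0, 0, 0.9], [0, 0, 0, 0, 0, 0, 0.9], [0, 0, 0, 0, 0, 0, 0.9], [0, 0, 0, 0, 0, 0, 0.9], [0, 0, 0, 0, 0, 0, 0.9], [0, 0, 0, 0, 0, 0, 0.9]]]}}

```text
time_s: 18.28
tool_pos: [0.5262, -0.2012, 0.1514]
tool_rot: [-180.0, 35.9, 173.0]
force: [-0.2, 0.4, -1.2]
grip_width: 0.0783
grasp_force: 0.0
```

```bash
cat > mot.py <<'E'
from h import *
o=get_obs();print(o['tool_pos'],o['force'],o['time_s'])
F=[]
for i in range(4):
    c=cam('scene');P=cloud(c);S=P[...,:2]@ex;T=P[...,:2]@ey
    m=(abs(T+.139)<.06)&(S>.62)&(S<.726)
    for lo,hi in((.03,.08),(.1,.18)):
        k=m&(P[...,2]>lo)&(P[...,2]<hi);print(i,lo,k.sum(),'s',np.median(S[k]),'t',np.median(T[k]) if k.any() else '',np.median(P[k][:,2]))
    F.append(c['frame'].astype(int))
print('max diff',[np.abs(F[i+1]-F[i])[100:280,120:300].max() for i in range(3)])
c=F[-1];T=np.array([*(ex*.69+ey*-.139),.15])
cc=cam('scene');v=cc['rotation'].T@(T-cc['origin']);u0=int(cc['cx']+cc['fx']*v[0]/v[2]);v0=int(cc['cy']+cc['fx']*v[1]/v[2])
cv2.imwrite('pics/c7.png',cv2.resize(cc['frame'][v0-60:v0+60,u0-80:u0+80,::-1],(800,600),interpolation=cv2.INTER_CUBIC))
E
python3 mot.py
```

```text
[ 0.5262 -0.2012  0.1514] [-0.2177  0.3975 -1.1972] 18.2833
0 0.03 93 s 0.6817677366280723 t -0.12888597356090556 0.055369679505931746
0 0.1 212 s 0.6833109464724877 t -0.128517759710578 0.14219622066698862
1 0.03 100 s 0.6827645487784628 t -0.12986468200559048 0.056315937278665185
1 0.1 214 s 0.6843818872930916 t -0.12835878327118438 0.14064741690266985
2 0.03 105 s 0.6861176613346065 t -0.13119343520616142 0.056313119985153315
2 0.1 217 s 0.6859937033130589 t -0.12826438523474182 0.141558060977802
3 0.03 115 s 0.6911659360725494 t -0.13134275111417523 0.056641862376966
3 0.1 218 s 0.6886802588555577 t -0.12830171360814435 0.14200731561187846
max diff [np.int64(16), np.int64(40), np.int64(58)]
```

View pics/c7.png

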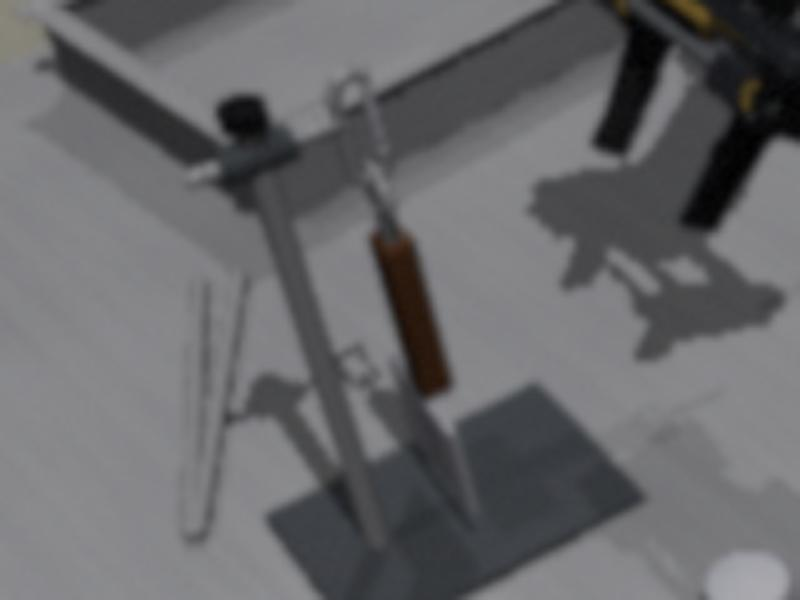

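The crop shows the scraper hanging by its eye at (378,175), vertical with the blade clear of the base, the gate shut, and the gripper away at upper right. It is still swinging slightly, so I'll wait; there is plenty of time.

Emit:
{"api": "servo_tool", "payload": {"series": [[[0.1, 0, -0.07, 0, 0, 0, 0.9], [0.1, 0, -0.07, 0, 0, 0, 0.9], [0.1, 0, -0.07, 0, 0, 0, 0.9], [0.1, 0, -0.07, 0, 0, 0, 0.9], [0.1, 0, -0.07, 0, 0, 0, 0.9], [0.1, 0, -0.07, 0, 0, 0, 0.9], [0.1, 0, -0.07, 0, 0, 0, 0.9], [0.1, 0, -0.07, 0, 0, 0, 0.9], [0.1, 0, -0.07, 0, 0, 0, 0.9], [0.1, 0, -0.07, 0, 0, 0, 0.9], [0.1, 0, -0.07, 0, 0, 0, 0.9], [0.1, 0, -0.07, 0, 0, 0, 0.9]]]}}

```text
time_s: 19.53
tool_pos: [0.4901, -0.1963, 0.1508]
tool_rot: [-180.0, 35.9, 173.1]
force: [-0.5, -0.8, 0.9]
grip_width: 0.0783
grasp_force: 0.0
```

Emit:
{"api": "servo_tool", "payload": {"series": [[[0, 0, 0, 0, 0, 0, 0.9], [0, 0, 0, 0, 0, 0, 0.9], [0, 0, 0, 0, 0, 0, 0.9], [0, 0, 0, 0, 0, 0, 0.9], [0, 0, 0, 0, 0, 0, 0.9], [0, 0, 0, 0, 0, 0, 0.9], [0, 0, 0, 0, 0, 0, 0.9], [0, 0, 0, 0, 0, 0, 0.9], [0, 0, 0, 0, 0, 0, 0.9], [0, 0, 0, 0, 0, 0, 0.9], [0, 0, 0, 0, 0, 0, 0.9], [0, 0, 0, 0, 0, 0, 0.9]]]}}

```text
time_s: 20.53
tool_pos: [0.4899, -0.1967, 0.1509]
tool_rot: [-180.0, 35.9, 173.0]
force: [-0.4, -0.0, -0.3]
grip_width: 0.0787
grasp_force: 0.0
```

Emit:
{"api": "servo_tool", "payload": {"series": [[[0, 0, 0, 0, 0, 0, 0.9], [0, 0, 0, 0, 0, 0, 0.9], [0, 0, 0, 0, 0, 0, 0.9], [0, 0, 0, 0, 0, 0, 0.9], [0, 0, 0, 0, 0, 0, 0.9], [0, 0, 0, 0, 0, 0, 0.9], [0, 0, 0, 0, 0, 0, 0.9], [0, 0, 0, 0, 0, 0, 0.9], [0, 0, 0, 0, 0, 0, 0.9], [0, 0, 0, 0, 0, 0, 0.9], [0, 0, 0, 0, 0, 0, 0.9], [0, 0, 0, 0, 0, 0, 0.9]]]}}

```text
time_s: 21.53
tool_pos: [0.4899, -0.1967, 0.1508]
tool_rot: [-180.0, 35.9, 173.0]
force: [-0.0, 0.1, 0.6]
grip_width: 0.0783
grasp_force: 0.0
```

Emit:
{"api": "servo_tool", "payload": {"series": [[[0, 0, 0, 0, 0, 0, 0.9], [0, 0, 0, 0, 0, 0, 0.9], [0, 0, 0, 0, 0, 0, 0.9], [0, 0, 0, 0, 0, 0, 0.9], [0, 0, 0, 0, 0, 0, 0.9], [0, 0, 0, 0, 0, 0, 0.9], [0, 0, 0, 0, 0, 0, 0.9], [0, 0, 0, 0, 0, 0, 0.9], [0, 0, 0, 0, 0, 0, 0.9], [0, 0, 0, 0, 0, 0, 0.9], [0, 0, 0, 0, 0, 0, 0.9], [0, 0, 0, 0, 0, 0, 0.9]]]}}

```text
time_s: 22.53
tool_pos: [0.4899, -0.1967, 0.1508]
tool_rot: [-180.0, 35.9, 173.0]
force: [0.2, -0.5, -0.3]
grip_width: 0.0783
grasp_force: 0.0
```

Emit:
{"api": "servo_tool", "payload": {"series": [[[0, 0, 0, 0, 0, 0, 0.9], [0, 0, 0, 0, 0, 0, 0.9], [0, 0, 0, 0, 0, 0, 0.9], [0, 0, 0, 0, 0, 0, 0.9], [0, 0, 0, 0, 0, 0, 0.9], [0, 0, 0, 0, 0, 0, 0.9], [0, 0, 0, 0, 0, 0, 0.9], [0, 0, 0, 0, 0, 0, 0.9], [0, 0, 0, 0, 0, 0, 0.9], [0, 0, 0, 0, 0, 0, 0.9], [0, 0, 0, 0, 0, 0, 0.9], [0, 0, 0, 0, 0, 0, 0.9]]]}}

```text
time_s: 23.53
tool_pos: [0.4899, -0.1967, 0.1508]
tool_rot: [-180.0, 35.9, 173.0]
force: [0.9, -0.5, 1.0]
grip_width: 0.0783
grasp_force: 0.0
```

Emit:
{"api": "servo_tool", "payload": {"series": [[[0, 0, 0, 0, 0, 0, 0.9], [0, 0, 0, 0, 0, 0, 0.9], [0, 0, 0, 0, 0, 0, 0.9], [0, 0, 0, 0, 0, 0, 0.9], [0, 0, 0, 0, 0, 0, 0.9], [0, 0, 0, 0, 0, 0, 0.9], [0, 0, 0, 0, 0, 0, 0.9], [0, 0, 0, 0, 0, 0, 0.9], [0, 0, 0, 0, 0, 0, 0.9], [0, 0, 0, 0, 0, 0, 0.9], [0, 0, 0, 0, 0, 0, 0.9], [0, 0, 0, 0, 0, 0, 0.9]]]}}

```text
time_s: 24.53
tool_pos: [0.4899, -0.1967, 0.1509]
tool_rot: [-180.0, 35.9, 173.0]
force: [0.8, 0.1, 0.1]
grip_width: 0.0785
grasp_force: 0.0
```

```bash
sed -i 's/range(4)/range(12)/;s/range(3)/range(11)/;s/(.1,.18)//;s/(.03,.08),)/(.03,.08),)/' mot.py; python3 mot.py
```

```text
[ 0.4899 -0.1967  0.1509] [0.7666 0.0843 0.1093] 24.5333
0 0.03 117 s 0.6939888366358686 t -0.13427513663292193 0.05547246832905761
1 0.03 116 s 0.6939788364058125 t -0.1346499532483036 0.056214732403248424
2 0.03 111 s 0.6939514003897392 t -0.13433713830407026 0.05581413995136186
3 0.03 114 s 0.6940027850923747 t -0.1351697342244696 0.0558520309523029
4 0.03 113 s 0.6940278325989363 t -0.13400120916119357 0.054854938482783555
5 0.03 114 s 0.6940404561474229 t -0.13405885079210839 0.05539027357842191
6 0.03 114 s 0.6940619506025629 t -0.136236893164016 0.05535285104387605
7 0.03 113 s 0.694020833154786 t -0.1338492202408491 0.054317134810595635
8 0.03 115 s 0.6940968253629075 t -0.13361019310250186 0.05609512826928631
9 0.03 114 s 0.6940545929871496 t -0.1338205114329276 0.055636733305996
10 0.03 114 s 0.6939737631753212 t -0.1348153163819802 0.05580900210731404
11 0.03 115 s 0.6939974847148928 t -0.13361462812905037 0.05604649886980195
max diff [np.int64(11), np.int64(9), np.int64(9), np.int64(10), np.int64(9), np.int64(9), np.int64(9), np.int64(9), np.int64(9), np.int64(10), np.int64(9)]
```

The scraper is now still, to within 0.1 mm over 0.6 s. Handing in.

```bash
python3 -c "
from cell import env
print(env.sign_off())"
```

```text
the job is handed in; nothing more can be done
None
```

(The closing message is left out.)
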